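# Clear the curing box's cover, free it if its latch is caught, and hold it open

## Task

Move the small printed cup from the cover of the UV curing box to the narrow top of the drip stand and leave it upright there, then open the cover by its bow handle and finish still holding it about half-way up (45 degrees) so that I can load the box; it falls shut if you let go. The cover may or may not be caught, and its round latch knob does not show which, so tug the handle to find out, without wrenching: a quarter turn of the knob, either way, frees a caught cover but may catch a free one. Do not drop the cup or disturb the other things on the bench.

Things in the scene. Friction and masses are not known exactly. Their poses are not given: they have to be found in the camera images.
- curing_box: UV curing box: grey sheet-steel housing, 260 mm deep (its x) by 300 mm wide (its y), closed by a flat cover; fixed to the bench. Origin: centre of its underside, on the bench. Its x axis points from its front, where the controls, handle and latch are, to the hinge at its back; y to its left, z up. The shut cover's flat top is 123 mm above the bench
- cover (a joint): opening angle of the cover, rad: 0 shut, grows as its front edge rises, stop at 1.2. Aluminium frame with an amber window, 312 mm wide, 267 mm front to back, 18 mm thick, about 0.6 to 0.9 kg, hinged along the box's y axis at the back; it falls shut by its own weight. When caught it gives only about 2 to 4 mm at the handle (under 0.02 rad) and then stops firm
- hinge (a point): point on the cover's hinge axis, in the middle of the box's width; the axis runs along the box's y. On the box, does not move
- cover_handle: bow handle screwed to the top of the cover near its front edge, left of the middle; round steel bar 12 mm thick and 110 mm long between its two legs, parallel to the box's y axis. Origin: at the foot, on the cover's top, half-way between the legs. Moves with the cover; its z axis is square to the cover
- handle_bar (a point): middle of the handle's bar, on its centre line, 40 mm above the cover's top; 240 mm in front of the hinge axis and 49 mm above it when shut
- latch: quarter-turn latch on the cover's top, near the front edge, right of the middle: steel disc 48 mm across, 3 mm thick, with a plain black ribbed knob 36 mm in diameter, 3.5 to 32.5 mm above the cover's top, turning endlessly either way (0.06 N m of friction, stays as left). Origin: on the knob's axis at the cover's top; axes fixed to the cover, they do not turn with the knob
- strike: the strike, a small steel tongue inside the housing's front wall, hidden below the latch. A straight bar under the cover turns with the knob: within 36 degrees of either of its two positions square to the front wall it hooks the strike and the cover is caught; elsewhere the cover is free
- latch_knob_centre (a point): point on the knob's axis, half-way up the knob, 18 mm above the cover's top
- sample_cup: the small printed cup: a milky pale resin ring 50 mm in outer diameter with 4 mm wall, open at the top, on a solid raft 54 mm across and 4.5 mm thick; 36 mm high in all, about 50 g; starts upright on the amber window of the cover. Origin: centre of its underside, z up its axis
- cup_centre (a point): centre of the printed cup, on its axis, 18 mm above its underside
- drip_stand: drip stand: round steel tray 120 mm across with 14 mm rim, a thin post, and a small flat round top plate; fixed. Origin: centre of its underside, on the bench
- stand_top (a point): centre of the drip stand's flat top plate, 40 mm in diameter, upper face 90 mm above the bench
- wash_bottle_a_c (a point): middle of a white wash bottle with a bent spout, 70 mm in diameter, 190 mm high; leave alone
- wash_bottle_b_c (a point): middle of a second such wash bottle; leave alone
- resin_bottle_c (a point): middle of a black resin bottle, 68 mm in diameter, 170 mm high; leave alone
- lattice_print_c (a point): middle of a printed clear block on lattice supports, 80 mm square, 85 mm high; leave alone
- wide_ring_c (a point): middle of a wide, low printed ring, 88 mm across and 26 mm high, on the bench; not the cup; leave alone
- scraper_grip (a point): handle of a scraper 200 mm long lying on the bench; leave alone
- funnel_c (a point): middle of a white funnel standing on its 90 mm mouth, 75 mm high; leave alone
Mind the look-alikes: they are no part of the job. Leave any pink look-alike of the drip_stand alone.

How it is judged:
On the way, in this order (a step that is already met when the one before it is completed fails the run):
1. the printed cup stands upright on the drip stand's top, let go (horizontal distance between cup_centre and stand_top below 0.012 m and z of cup_centre in the frame of stand_top between 0.013 and 0.023 m and angle between cup_centre's own z axis and vertical below 0.12 rad and contact force between the fingers and sample_cup below 0.2 N), for 0.3 s.
2. the still shut cover is tugged by its handle (contact force between the fingers and cover_handle above 2 N and value of joint cover below 0.15 rad), for 0.1 s.
At the end, for the whole second after the job is handed in: the cup stands at rest and untouched on the drip stand's top, upright within 0.12 rad and centred within 12 mm; the cover is held still by the fingers on its handle (more than 1 N), open by 0.6 to 1.0 rad (all of step 1 and value of joint cover between 0.6 and 1 rad and contact force between the fingers and cover_handle above 1 N and velocity of joint cover between -0.08 and 0.08 rad/s and linear speed of sample_cup below 0.03 m/s); the arm keeps its last pose, push and grip.
It fails at once if the caught cover is wrenched: over 60 N between latch and strike (contact force between latch and strike above 60 N).
It fails at once if the cup is dropped or tipped over (height (world z) of cup_centre below 0.06 m or angle between cup_centre's own z axis and vertical above 0.8 rad).
It fails at once if another thing on the bench is disturbed (moved over 30 mm) (distance of any of wash_bottle_a_c, wash_bottle_b_c, resin_bottle_c, lattice_print_c, wide_ring_c, scraper_grip, funnel_c from where it was at the start of the episode above 0.03 m).
It also fails if it takes over 72 s, if anything falls off the work surface, if the arm or the gripper's body presses on something with over 40 N, if the wrist force passes 120 N, or if a joint passes its speed limit or range.

## Robot

A 6-joint arm with a two-finger parallel gripper is mounted at the origin on the work surface. World frame = base frame: x ahead of the robot, y to its left, z up, the work surface at z = 0. Lengths are in m, angles in rad, forces in N, time in s.
With the tool pointing down it reaches from about 0.325 to 0.775 m from the base axis. Payload 5.5 kg.
Tool frame: the origin (TCP) lies at the very end of the fingers, on their centre line; the grasp point (between the pads) lies behind it (robot.grip_depth is the z of the grasp point in the tool frame, in m); z points along the fingers, y is the direction in which the jaws open and shut (so a half turn about z gives the same grasp; the last joint's range is limited). The gripper opens to 85 mm and grips with 20 to 120 N. Pads are 22 mm wide; open, the fingers measure 114 mm over their backs; the gripper's body (76 mm by 85 mm) begins 54 mm behind the grasp point. The pads swing forward as they close: fully open they stand 13 mm farther back than shut.
Start: joints at [1.12, 0.091, 1.231, -0, 1.82, -0.057], TCP at [0.23, 0.554, 0.231] pointing down, gripper open.
Joint ranges: [-2.87, 2.87], [-0.86, 2.18], [0.17, 2.46], [-1.51, 4.65], [0.06, 2.69], [-2.65, 2.65]. Speed limits (rad/s): [2.57, 2.57, 3.01, 3.14, 3.14, 3.14].

## Interface

Orientations are given as a 3x3 rotation matrix whose columns are the frame's x, y, z axes.
In Python, from station import robot gives the robot as it stands. Calls block until the motion is done:
- robot.move_to(position, orientation): joint-space move of the TCP to a pose.
- robot.move_linear(position, rot=None, velocity=0.15, until_force=None): straight line of the TCP; rot=None keeps the orientation; velocity is the mean speed in m/s. With until_force (N) it stops when the force on the tool has changed by that much, and returns True; else False.
- robot.set_joints(angles): joint-space move.
- robot.gripper_to(opening): finger opening in m; the grip force is fixed at half the most; returns when the fingers have stopped.
- robot.hold(seconds).
- robot.solve_ik(position, orientation): joint angles nearest the present ones, or None.
- robot.capture(name): name is "scene" or "top"; returns the picture (420x560x3 uint8, red, green, blue); there is no depth.
- robot.camera_info(name): a dict with "fov_y" (degrees; the focal length in pixels is half the picture's height over the tangent of half this angle, whatever the lens; pixels are square), "cx", "cy" (the principal point, pixels), "R" (3x3) and "t" (3): a world point X has camera coordinates R X + t. Camera axes: x right, y down, z forward; pixel columns grow to the right and rows downward; lengths in m; the calibration is good to about 2 mm. A picture is of the moment at which its call begins. camera_info takes no time and is no camera call.
A pose or a line that the arm cannot do raises robot.MotionError and nothing moves.
- robot.close_job(): hands the job in, once; it reports no verdict.
Readings, each from a call of its own:
- robot.current_time_s(): time.
- robot.current_qpos(): joint angles.
- robot.current_joint_velocities(): joint speeds.
- robot.current_effort(): joint torques, N m.
- robot.current_position(): TCP position.
- robot.current_tool_rot(): TCP orientation.
- robot.current_contact_force(): force on the tool from outside, world axes, zero at the start.
- robot.current_moment(): the same for the moment, N m.
- robot.current_gripper_width(): finger opening in m.
Only numpy, scipy, OpenCV 4.12 (cv2) and the standard library are available. Lean on these libraries where they do the work, as an engineer would, in place of code of your own. Each camera call takes 0.05 s, during which the arm holds its last target.

## Working session

There is one attempt and no reset: what is moved stays moved. The work goes in short steps, each a Python script; the robot and the scene stay as the last script left them, time stands still between calls to the robot, and variables do not carry over. Pictures are saved under pics/ and viewed, and the job is handed in when it is done.

```bash
ls; mkdir -p pics
python3 - <<'E'
from station import robot
import cv2
for n in("scene","top"):
    im=robot.capture(n); cv2.imwrite(f"pics/{n}0.png",im[:,:,::-1])
    print(n,robot.camera_info(n))
print(robot.current_time_s(),robot.grip_depth,robot.current_position(),robot.current_tool_rot())
E
```

```text
pics
scene {'fov_y': 57.68493930338998, 'cx': 277.1073439670422, 'cy': 209.15108799892073, 'R': array([[-0.21594731,  0.97639288,  0.00486933],
       [ 0.66535957,  0.15080275, -0.7311328 ],
       [-0.71460717, -0.15464631, -0.68221779]]), 't': array([ 0.14502034, -0.26603697,  1.70065624])}
top {'fov_y': 56.01778073180189, 'cx': 285.6911605747173, 'cy': 210.01680644992055, 'R': array([[ 0.0109366 , -0.99977986,  0.01790607],
       [-0.99742867, -0.01217577, -0.0706243 ],
       [ 0.07082677, -0.01708763, -0.99734226]]), 't': array([-0.0479747 ,  0.5351141 ,  1.43939605])}
0.1 -0.0187 [0.230093   0.55385928 0.23024267] [[-9.23473281e-01  3.83661950e-01 -7.79632199e-04]
 [ 3.83662726e-01  9.23471922e-01 -1.58783095e-03]
 [ 1.10778126e-04 -1.76543528e-03 -9.99998435e-01]]
```

```bash
ls -la; ls pics
```

```text
total 12
drwxr-xr-x  3 agent agent 4096 Dec  7 02:19 .
drwxr-xr-x 23 root  root  4096 Dec  7 02:19 ..
drwxr-xr-x  2 agent agent 4096 Dec  7 02:20 pics
scene0.png
top0.png
```

View pics/scene0.png

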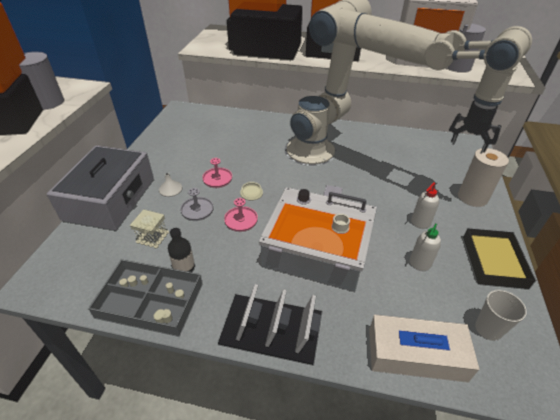

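View pics/top0.png

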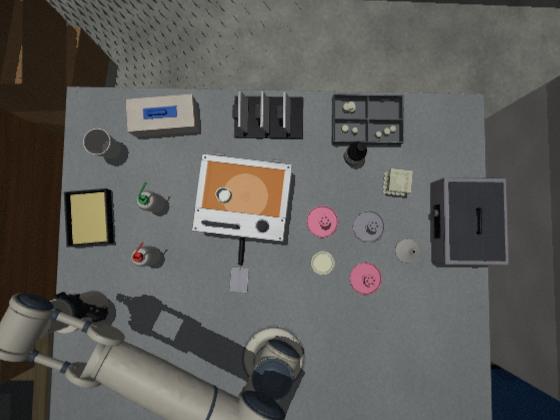

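The top view shows the box at about (243,198), with the cup at (223,195), the handle at (221,225), and the knob at (262,226). The grey stand is at (368,226) between two pink look-alikes. I'll enlarge crops of these.

Run:
```python
import cv2
t=cv2.imread("pics/top0.png");s=cv2.imread("pics/scene0.png")
cv2.imwrite("pics/t_box.png",cv2.resize(t[145:250,185:300],None,fx=5.5,fy=5.5,interpolation=cv2.INTER_CUBIC))
cv2.imwrite("pics/t_st.png",cv2.resize(t[195:255,330:430],None,fx=8,fy=8,interpolation=cv2.INTER_CUBIC))
cv2.imwrite("pics/s_box.png",cv2.resize(s[180:285,255:385],None,fx=5.5,fy=5.5,interpolation=cv2.INTER_CUBIC))
cv2.imwrite("pics/s_st.png",cv2.resize(s[175:235,160:260],None,fx=8,fy=8,interpolation=cv2.INTER_CUBIC))
```

```text
(no output)
```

View pics/t_box.png

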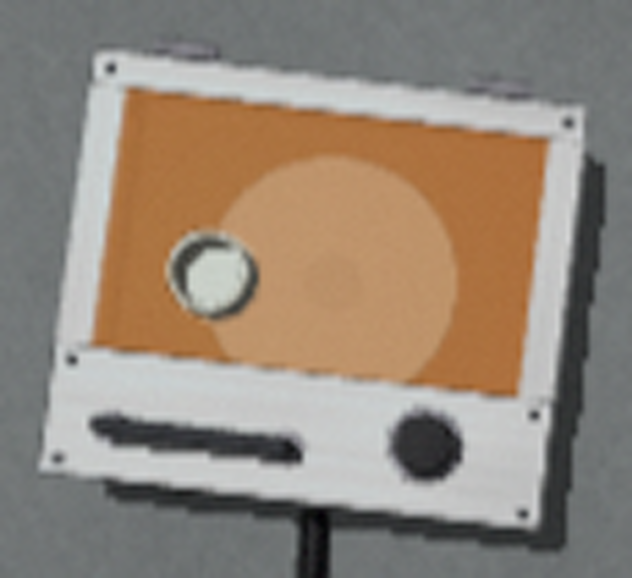

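View pics/t_st.png

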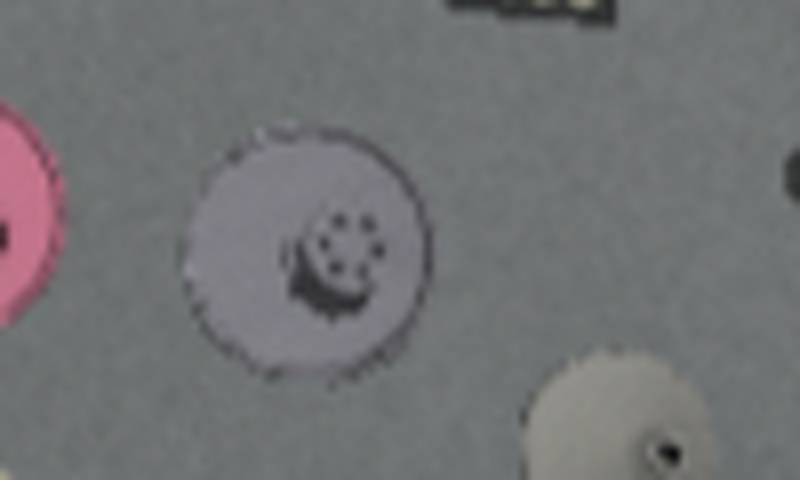

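View pics/s_box.png

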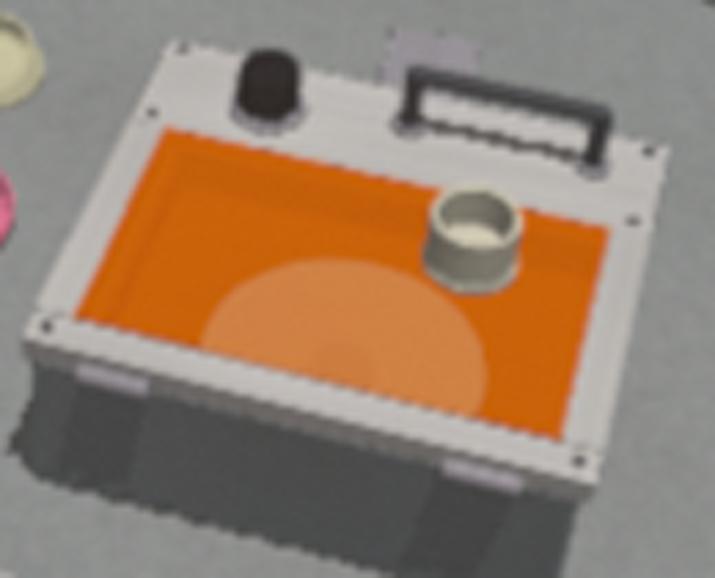

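View pics/s_st.png

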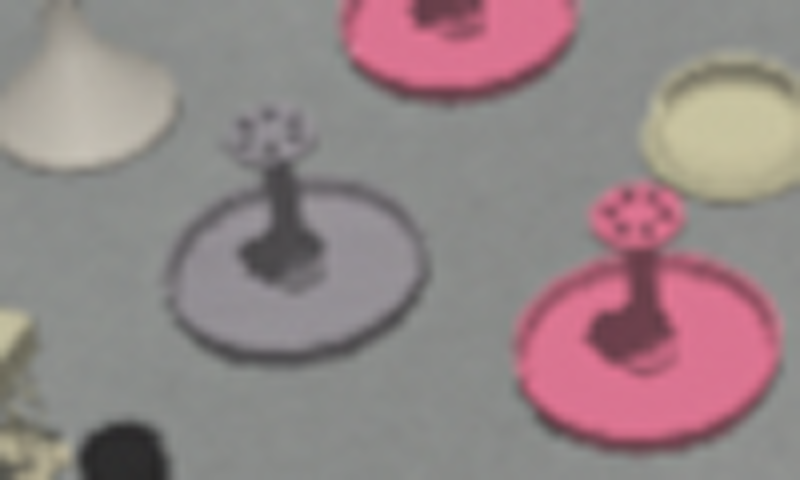

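```bash
cat > h.py <<'E'
import numpy as np
from station import robot
def K(n):
    c=robot.camera_info(n); f=210/np.tan(np.radians(c['fov_y']/2)); return c,f
def proj(n,X):
    c,f=K(n); p=c['R']@np.asarray(X,float)+c['t']; return np.array([c['cx']+f*p[0]/p[2],c['cy']+f*p[1]/p[2]])
def ray(n,uv):
    c,f=K(n); d=c['R'].T@np.array([(uv[0]-c['cx'])/f,(uv[1]-c['cy'])/f,1]); o=-c['R'].T@c['t']; return o,d/np.linalg.norm(d)
def atz(n,uv,z):
    o,d=ray(n,uv); return o+d*(z-o[2])/d[2]
def tri(a,b):
    A=np.zeros((3,3));v=np.zeros(3);L=[ray('top',a),ray('scene',b)]
    for o,d in L:
        P=np.eye(3)-np.outer(d,d);A+=P;v+=P@o
    X=np.linalg.solve(A,v); return X,[np.linalg.norm((np.eye(3)-np.outer(d,d))@(X-o)) for o,d in L]
def cr(off,s,uv): return [off[0]+(uv[0]+.5)/s-.5, off[1]+(uv[1]+.5)/s-.5]
E
python3 - <<'E'
from h import *
np.set_printoptions(precision=4,suppress=True)
T=lambda u,v:cr((185,145),5.5,(u,v)); S=lambda u,v:cr((255,180),5.5,(u,v))
T2=lambda u,v:cr((330,195),8,(u,v)); S2=lambda u,v:cr((160,175),8,(u,v))
for nm,a,b,z in [("cuprim",T(213,275),S(477,219),.159),("knobtop",T(426,447),S(270,66),.1555),("barL",T(97,424),S(605,112),.163),("barR",T(292,448),S(415,75),.163),
  ("cBL",T(97,50),S(598,485),.123),("cBR",T(583,105),S(28,338),.123),("cFR",T(537,525),S(172,42),.123),("cFL",T(40,468),S(668,150),.123),
  ("stand",T2(350,247),S2(271,134),.09),("tray",T2(308,252),S2(300,272),.01)]:
    X,r=tri(a,b); print(nm,X,np.array(r),'top',atz('top',a,z),'scene',atz('scene',b,z))
E
```

```text
cuprim [0.5752 0.174  0.1528] [0.0036 0.0036] top [0.5748 0.1695 0.159 ] scene [0.5808 0.1774 0.159 ]
knobtop [0.4717 0.0417 0.1529] [0.0027 0.0027] top [0.472  0.0389 0.1555] scene [0.4741 0.0447 0.1555]
barL [0.4831 0.2386 0.1647] [0.0023 0.0023] top [0.4833 0.2366 0.163 ] scene [0.4805 0.241  0.163 ]
barR [0.4697 0.1248 0.1599] [0.0054 0.0054] top [0.4703 0.1192 0.163 ] scene [0.4721 0.1302 0.163 ]
cBL [0.7203 0.2538 0.1201] [0.0028 0.0028] top [0.7198 0.2504 0.123 ] scene [0.7221 0.2563 0.123 ]
cBR [ 0.6887 -0.0526  0.1227] [0.0027 0.0027] top [ 0.6892 -0.0552  0.123 ] scene [ 0.6886 -0.0498  0.123 ]
cFR [ 0.4249 -0.0268  0.1211] [0.0026 0.0026] top [ 0.4254 -0.0293  0.123 ] scene [ 0.4267 -0.0238  0.123 ]
cFL [0.4572 0.2815 0.1203] [0.0021 0.0021] top [0.4572 0.2788 0.123 ] scene [0.4596 0.2832 0.123 ]
stand [ 0.4796 -0.3485  0.0875] [0.0017 0.0017] top [ 0.48   -0.3496  0.09  ] scene [ 0.4822 -0.3453  0.09  ]
tray [ 0.4796 -0.348   0.0042] [0.0025 0.0025] top [ 0.4802 -0.3492  0.01  ] scene [ 0.4852 -0.3423  0.01  ]
```

```bash
cat >> h.py <<'E'
YAW=-0.103
ux=np.array([np.cos(YAW),np.sin(YAW),0]); uy=np.array([-ux[1],ux[0],0])
def down(y):
    y=np.asarray(y,float);y=y/np.linalg.norm(y);z=np.array([0,0,-1.]);return np.c_[np.cross(y,z),y,z]
CUP=np.array([.5765,.1737]); STAND=np.array([.4805,-.348]); BAR=np.array([.4766,.1817,.163]); KNOB=np.array([.4725,.0417])
def st(): print('t',robot.current_time_s(),'p',robot.current_position().round(4),'F',np.round(robot.current_contact_force(),2),'w',round(robot.current_gripper_width(),4),'q',np.round(robot.current_qpos(),2))
E
python3 - <<'E'
from h import *
import cv2
for p,y in [((*CUP,.30),uy),((*STAND,.3),uy),((*STAND,.3),[1,0,0]),((*BAR[:2],.25),ux),((*KNOB,.2),uy),((*KNOB,.2),ux)]:
    print(robot.solve_ik(p,down(y)))
# IK for lift
H=BAR+.24*ux-[0,0,.049]
for th in(0,.4,.8):
  for k in (0,.5,1):
    bar=H+ux*(-.24*np.cos(th)+.049*np.sin(th))+np.array([0,0,.24*np.sin(th)+.049*np.cos(th)])
    a=th*k; z=-(np.sin(a)*ux+np.array([0,0,np.cos(a)])); 
    for s in(1,-1):
        y=s*(np.cos(a)*ux-np.array([0,0,np.sin(a)]))
        print(th,k,s,robot.solve_ik(bar+.0187*z,np.c_[np.cross(y,z),y,z]))
robot.move_to((*CUP,.25),down(uy)); robot.gripper_to(.085); st()
cv2.imwrite('pics/top1.png',cv2.resize(robot.capture('top')[130:250,180:300,::-1],None,fx=5,fy=5,interpolation=cv2.INTER_CUBIC))
cv2.imwrite('pics/scene1.png',cv2.resize(robot.capture('scene')[130:290,250:410,::-1],None,fx=3.75,fy=3.75,interpolation=cv2.INTER_CUBIC))
print(proj('scene',robot.current_position()),proj('top',robot.current_position()))
E
```

```text
[ 2.36150787e-01  1.23288915e-01  1.07371194e+00 -4.44089210e-16
  1.94459180e+00 -1.23164554e+00]
[-6.84153200e-01  9.88845542e-02  1.09993118e+00 -4.44089210e-16
  1.94277692e+00 -2.15194953e+00]
[-6.84153200e-01  9.88845542e-02  1.09993118e+00 -4.44089210e-16
  1.94277692e+00 -6.84153200e-01]
[ 2.97523833e-01 -1.45965388e-01  1.43029319e+00 -4.44089210e-16
  1.85726485e+00  4.00523833e-01]
[ 1.62853134e-02 -2.53013269e-01  1.61185167e+00 -4.44089210e-16
  1.78275425e+00 -1.45151101e+00]
[ 1.62853134e-02 -2.53013269e-01  1.61185167e+00 -4.44089210e-16
  1.78275425e+00  1.19285313e-01]
0 0 1 [ 2.97523833e-01 -1.52139115e-01  1.62264752e+00 -4.44089210e-16
  1.67108425e+00  4.00523833e-01]
0 0 -1 None
0 0.5 1 [ 2.97523833e-01 -1.52139115e-01  1.62264752e+00 -4.44089210e-16
  1.67108425e+00  4.00523833e-01]
0 0.5 -1 None
0 1 1 [ 2.97523833e-01 -1.52139115e-01  1.62264752e+00 -4.44089210e-16
  1.67108425e+00  4.00523833e-01]
0 1 -1 None
0.4 0 1 [ 2.70249572e-01 -5.85449478e-02  1.37731805e+00 -4.44089210e-16
  1.82281955e+00  3.73249572e-01]
0.4 0 -1 None
0.4 0.5 1 [0.23152833 0.0981227  1.22996469 0.07185234 2.00170703 0.3583886 ]
0.4 0.5 -1 None
0.4 1 1 [0.20095627 0.25288186 1.09101157 0.14224097 2.17638476 0.36259718]
0.4 1 -1 None
0.8 0 1 [ 2.28316633e-01  1.41725621e-01  1.05075017e+00 -4.44089210e-16
  1.94911686e+00  3.31316633e-01]
0.8 0 -1 None
0.8 0.5 1 [0.17211899 0.48432397 0.6833939  0.14994289 2.35466755 0.36062524]
0.8 0.5 -1 None
0.8 1 1 None
0.8 1 -1 None
t 2.1833 p [0.5762 0.1745 0.25  ] F [-0.04 -0.07 -0.75] w 0.0848 q [ 0.24  0.1   1.19  0.    1.85 -1.23]
[344.14507466 195.49412223] [217.73733898 190.88143192]
```

View pics/scene1.png

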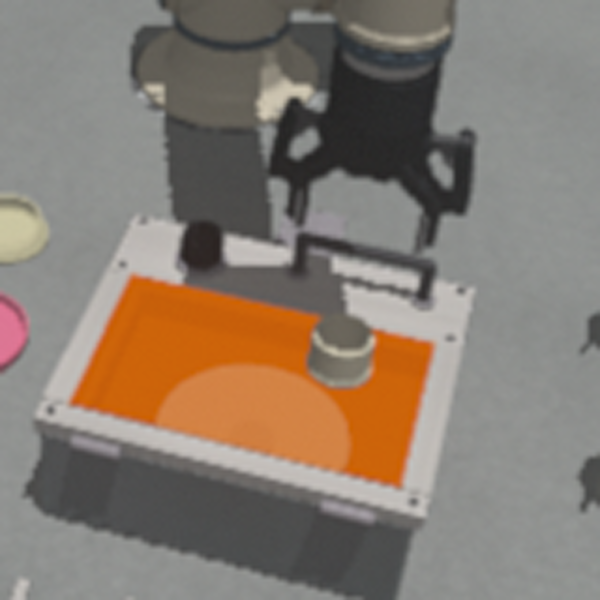

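View pics/top1.png

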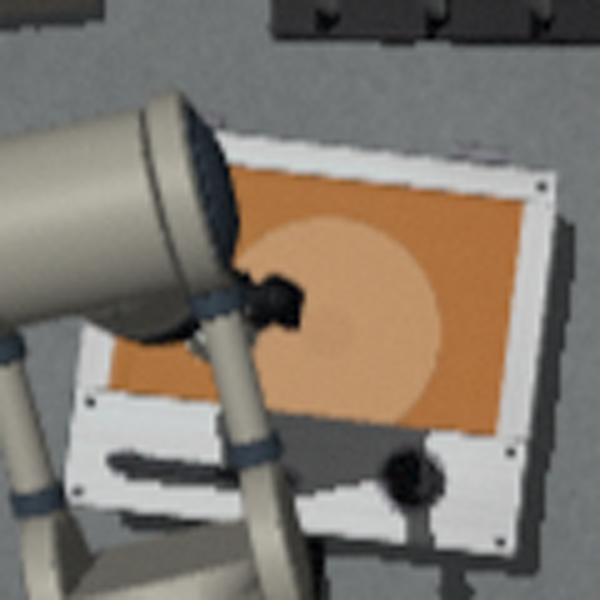

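Run:
```python
from h import *
p=robot.current_position()
for z in(.25,.258,.263): print(z,proj('scene',[p[0],p[1],z]),atz('scene',cr((250,130),3.75,(361.5,236)),z))
for s in(1,-1): print(cr((250,130),3.75,(427,250) if s>0 else (296,222)),proj('scene',[*(p[:2]+s*.046*uy[:2]),.263]))
```

```text
0.25 [344.14495542 195.49484408] [0.56217598 0.17834762 0.25      ]
0.258 [344.49558071 193.37219404] [0.57181456 0.17815937 0.258     ]
0.263 [344.71651701 192.03466801] [0.57783867 0.17804171 0.263     ]
[363.5, 196.3] [360.90444689 195.44157963]
[328.56666666666666, 188.83333333333334] [328.83832948 188.69294476]
```

```bash
sed -i 's/^CUP=.*/CUP=np.array([.5765,.1722]); STAND=np.array([.4808,-.349]); BAR=np.array([.4764,.1803,.163]); KNOB=np.array([.4725,.0405])/' h.py
python3 - <<'E'
from h import *
import cv2
R=down(uy)
robot.move_linear((*CUP,.19),R,velocity=.15)
print(robot.move_linear((*CUP,.133),R,velocity=.06,until_force=6)); st()
cv2.imwrite('pics/scene2.png',cv2.resize(robot.capture('scene')[150:270,280:400,::-1],None,fx=5,fy=5,interpolation=cv2.INTER_CUBIC))
E
```

```text
False
t 3.9333 p [0.5768 0.1723 0.1336] F [-0.36 -0.49  0.96] w 0.085 q [ 0.23  0.1   1.4  -0.    1.65 -1.23]
```

View pics/scene2.png

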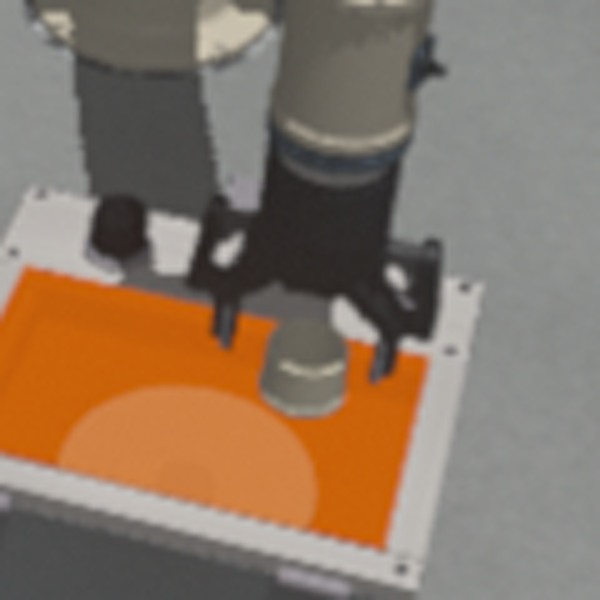

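The fingers straddle the cup evenly, with the tips at crop (227,345) and (382,378) and the cup at x≈304. I'll close and lift.

Run:
```python
from h import *
import cv2
robot.gripper_to(.03); st()
p=robot.current_position()
robot.move_linear((p[0],p[1],.22),velocity=.12); st()
R=down(uy)
robot.move_linear((*CUP,.30)); 
robot.move_to((*STAND,.25),R); robot.hold(.2); st()
cv2.imwrite('pics/scene3.png',cv2.resize(robot.capture('scene')[120:240,140:260,::-1],None,fx=5,fy=5,interpolation=cv2.INTER_CUBIC))
cv2.imwrite('pics/top3.png',cv2.resize(robot.capture('top')[160:280,310:430,::-1],None,fx=5,fy=5,interpolation=cv2.INTER_CUBIC))
```

```text
t 4.4167 p [0.5768 0.1722 0.1338] F [ 0.16 -0.31  2.26] w 0.0479 q [ 0.23  0.1   1.4  -0.    1.65 -1.23]
t 5.2917 p [0.5765 0.1722 0.2188] F [ 0.26 -0.65 -0.36] w 0.0479 q [ 0.23  0.1   1.25 -0.    1.8  -1.23]
t 8.1 p [ 0.4813 -0.3483  0.2501] F [ 0.28  0.54 -0.49] w 0.0479 q [-0.68  0.08  1.21  0.    1.85 -2.15]
```

View pics/scene3.png

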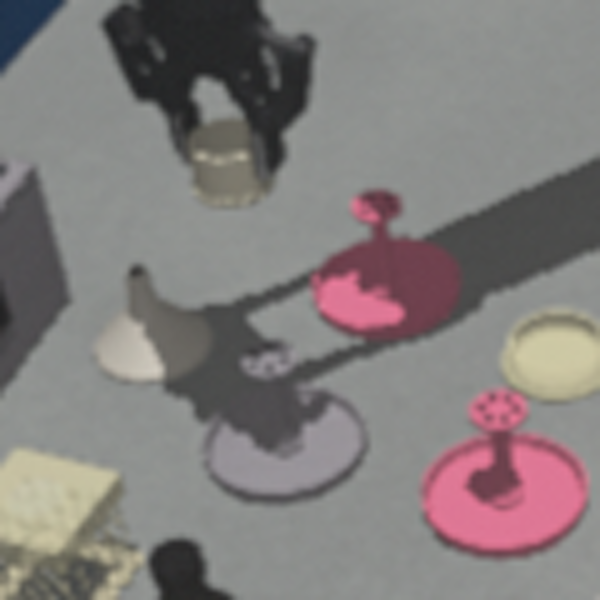

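View pics/top3.png

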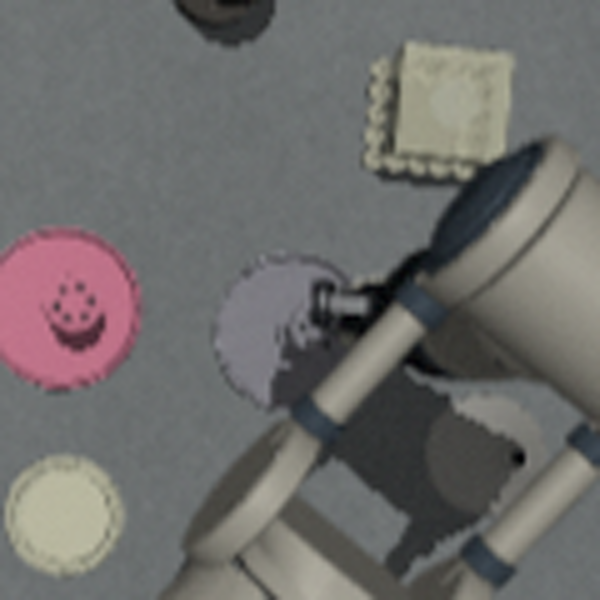

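Run:
```python
from h import *
import cv2
R=down(uy)
robot.move_linear((*STAND,.118),R,velocity=.12); st()
cv2.imwrite('pics/scene4.png',cv2.resize(robot.capture('scene')[160:230,160:240,::-1],None,fx=7.5,fy=7.5,interpolation=cv2.INTER_CUBIC))
print(proj('scene',[*STAND,.107]),proj('scene',[*STAND,.09]))
```

```text
t 9.45 p [ 0.4812 -0.3494  0.1193] F [-0.16  1.04  0.15] w 0.0478 q [-0.69  0.08  1.44 -0.    1.62 -2.15]
[191.88440927 187.20937522] [192.59335508 190.90959465]
```

View pics/scene4.png

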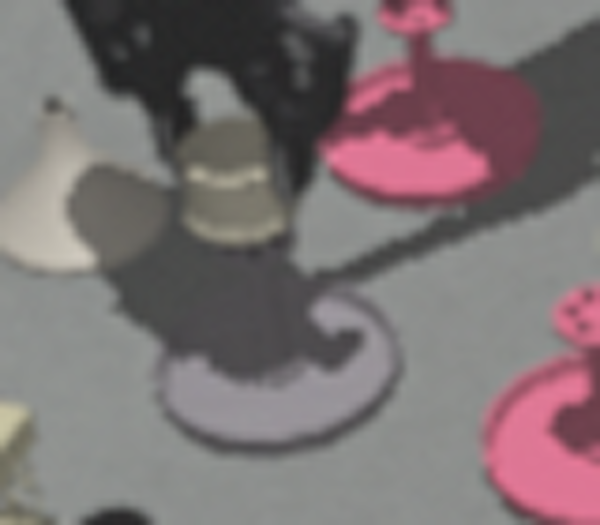

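Run:
```python
from h import *
import cv2
R=down(uy);P=STAND+[0,.002]
robot.move_linear((*P,.112),R,velocity=.06); robot.hold(.2)
print(robot.move_linear((*P,.092),R,velocity=.02,until_force=3)); st()
```

```text
True
t 10.5833 p [ 0.4808 -0.347   0.1008] F [0.61 0.21 3.78] w 0.0476 q [-0.68  0.09  1.47 -0.    1.59 -2.15]
```

Contact came at z = 0.1008, exactly the height I predicted. I'll release and retreat.

Run:
```python
from h import *
import cv2
robot.gripper_to(.085); st()
p=robot.current_position()
robot.move_linear((p[0],p[1],.2),velocity=.12)
robot.move_linear((p[0],p[1],.26))
robot.move_to((*BAR[:2],.26),down(ux)); st()
cv2.imwrite('pics/scene5.png',cv2.resize(robot.capture('scene')[175:235,160:240,::-1],None,fx=7.5,fy=7.5,interpolation=cv2.INTER_CUBIC))
cv2.imwrite('pics/top5.png',cv2.resize(robot.capture('top')[195:255,330:410,::-1],None,fx=7.5,fy=7.5,interpolation=cv2.INTER_CUBIC))
```

```text
t 11.0417 p [ 0.4803 -0.3466  0.0996] F [0.68 0.33 0.68] w 0.0851 q [-0.68  0.09  1.47 -0.    1.59 -2.15]
t 14.75 p [0.4765 0.1799 0.2597] F [ 0.26 -0.4   0.34] w 0.085 q [ 0.29 -0.14  1.41 -0.    1.87  0.4 ]
```

View pics/scene5.png

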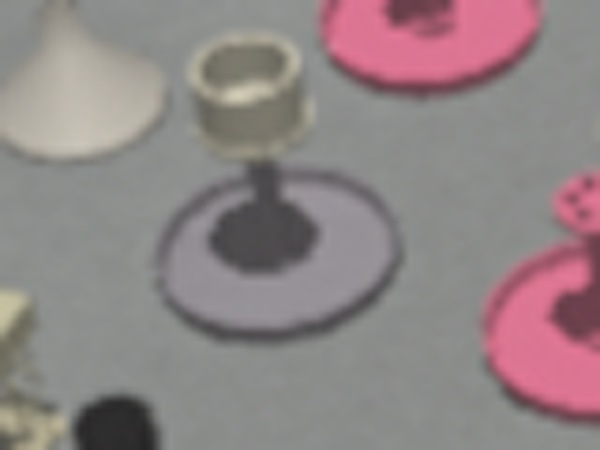

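View pics/top5.png

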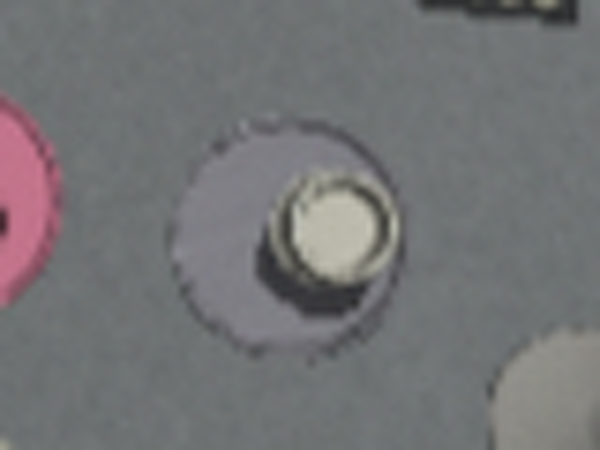

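The cup stands upright and centred to about 3 mm. Its raft is at top (374.1,224.9) against the plate at (373.3,225.4). Next I'll grip and tug the handle.

Run:
```python
from h import *
import cv2
R=down(ux)
B=BAR
robot.move_linear((*B[:2],.20),R,velocity=.15)
print(robot.move_linear((*B[:2],.145),R,velocity=.06,until_force=6)); st()
cv2.imwrite('pics/scene6.png',cv2.resize(robot.capture('scene')[150:270,280:400,::-1],None,fx=5,fy=5,interpolation=cv2.INTER_CUBIC))
```

```text
False
t 16.4667 p [0.4767 0.1804 0.1456] F [ 0.21 -0.11 -0.38] w 0.0849 q [ 0.3  -0.15  1.62 -0.    1.67  0.4 ]
```

View pics/scene6.png

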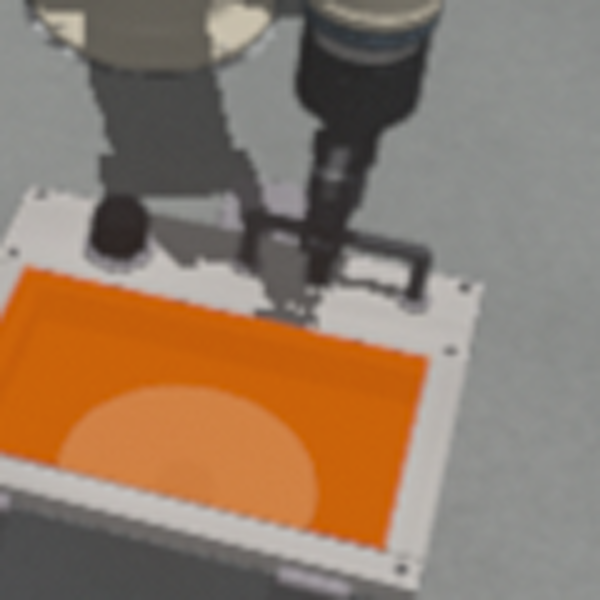

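Run:
```python
from h import *
robot.gripper_to(.0); st()
robot.hold(.2); st()
p=robot.current_position(); 
r=robot.move_linear(p+[0,0,.008],velocity=.015,until_force=12); print(r); st(); robot.hold(.2); st()
```

```text
t 17.1917 p [0.4776 0.1802 0.1453] F [ 4.92  0.18 -0.13] w 0.0098 q [ 0.29 -0.15  1.62 -0.    1.67  0.4 ]
t 17.3917 p [0.4776 0.1802 0.1452] F [ 5.82  0.48 -0.3 ] w 0.0098 q [ 0.29 -0.15  1.62 -0.    1.67  0.4 ]
False
t 18.1 p [0.4789 0.18   0.1518] F [ 9.7  -0.01 -9.08] w 0.0101 q [ 0.29 -0.15  1.61 -0.    1.68  0.4 ]
t 18.3 p [0.4789 0.18   0.1517] F [10.88  0.37 -7.65] w 0.01 q [ 0.29 -0.15  1.61 -0.    1.68  0.4 ]
```

```bash
cat >> h.py <<'E'
B0=np.array([.4785,.1802,.1452])  # TCP at theta 0, gripped
def arc(th,k=0.0):
    d=ux*(-.24*np.cos(th)+.049*np.sin(th)+.24)+np.array([0,0,.24*np.sin(th)+.049*np.cos(th)-.049])
    a=th*k; z=-(np.sin(a)*ux+np.array([0,0,np.cos(a)])); y=np.cos(a)*ux-np.array([0,0,np.sin(a)])
    bar=B0+[0,0,.0187]+d
    return bar+.0187*z,np.c_[np.cross(y,z),y,z]
E
python3 - <<'E'
from h import *
for th in(.05,.08):
    p,R=arc(th); print(p,robot.move_linear(p,R,velocity=.02,until_force=12)); st()
E
```

```text
[0.48123435 0.17991736 0.15713376] True
t 18.5917 p [0.4791 0.18   0.1532] F [ 1.79  2.   -5.82] w 0.01 q [ 0.29 -0.14  1.6   0.    1.69  0.39]
[0.48315859 0.17971846 0.16422281] False
t 19.3417 p [0.4822 0.1797 0.1646] F [-6.93  1.6  -4.2 ] w 0.0099 q [ 0.29 -0.14  1.58  0.    1.71  0.39]
```

The handle has risen 19 mm at about 5 N vertical, so the cover is free. I'll leave the knob alone and raise the cover along the arc.

Run:
```python
from h import *
import cv2
for th in np.arange(.14,.81,.06):
    p,R=arc(th); r=robot.move_linear(p,R,velocity=.06,until_force=20)
    print(round(th,2),r,robot.current_position().round(4),np.round(robot.current_contact_force(),1),round(robot.current_gripper_width(),4))
    if r: break
robot.hold(.5);st()
cv2.imwrite('pics/scene7.png',robot.capture('scene')[60:300,140:440,::-1].repeat(2,0).repeat(2,1))
```

```text
0.14 False [0.4866 0.1792 0.1787] [-5.9  0.8 -5.3] 0.0099
0.2 False [0.4919 0.1786 0.1926] [-7.1 -0.1 -3. ] 0.0099
0.26 False [0.498  0.178  0.2063] [-9.1  0.4 -2.8] 0.0098
0.32 False [0.5049 0.1772 0.2196] [-9.   0.7 -2.1] 0.0101
0.38 False [0.5125 0.1764 0.2325] [-9.6  0.2 -0.5] 0.0097
0.44 False [0.5209 0.1755 0.2449] [-10.3  -0.5   1.1] 0.0098
0.5 False [0.53   0.1746 0.2569] [-9.8 -0.8  2.4] 0.0099
0.56 False [0.5394 0.1735 0.2676] [-10.3   0.1   1.2] 0.0101
0.62 False [0.5499 0.1724 0.2784] [-10.9  -0.1   2.9] 0.0097
0.68 False [0.5609 0.1712 0.2885] [-9.9 -0.6  4.1] 0.0096
0.74 False [0.5726 0.17   0.298 ] [-10.8  -0.4   5.4] 0.0097
0.8 False [0.5848 0.1687 0.3068] [-9.7 -1.3  5.9] 0.0097
t 24.5417 p [0.5846 0.1687 0.3066] F [-9.17 -0.24  5.46] w 0.0099 q [ 0.23  0.14  1.04 -0.    1.96  0.33]
```

View pics/scene7.png

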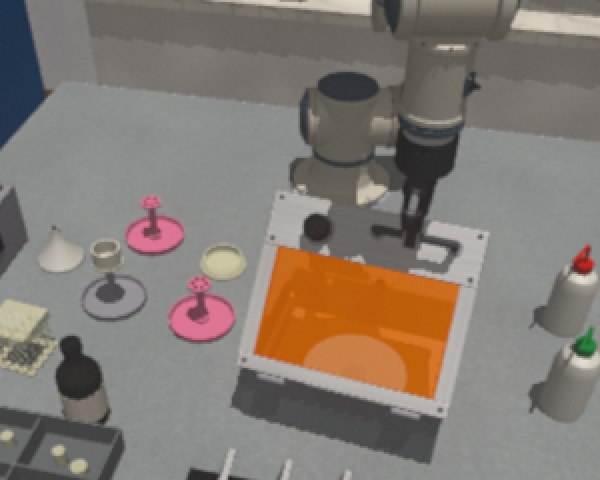

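The cover is up and the fingers are on the bar at (412,235). The cup stands on the grey stand at (105,255). Before handing in I'll check the angle from the cover's front corners and confirm nothing is moving.

Run:
```python
from h import *
H=np.array([.4785,.1802,.163])+.24*ux-[0,0,.049]
# front corners: from hinge, compare with picture (281.5,156),(383.5,176)
C=np.array([.573,.1125,.123])
for th in(.6,.7,.8,.9):
    o=[]
    for s in(-1,1):
        X=C-.1335*ux+s*.156*uy; a=(H-X)@ux; b=.009; y=(X-H)@uy
        o.append(proj('scene',H+uy*y+ux*(-a*np.cos(th)+b*np.sin(th))+np.array([0,0,a*np.sin(th)+b*np.cos(th)])).round(1))
    print(th,o)
a=robot.current_position(); robot.hold(.5); print(robot.current_position()-a, np.abs(robot.current_joint_velocities()).max()); st()
```

```text
0.6 [array([280.3, 158.8]), array([382.5, 179.1])]
0.7 [array([278.6, 156.2]), array([383.2, 176.8])]
0.8 [array([276.6, 154.4]), array([383.8, 175.4])]
0.9 [array([274.3, 153.4]), array([384.1, 174.9])]
[-4.34836699e-06  2.08195854e-06 -8.28711495e-06] 0.0015124898824873014
t 25.0917 p [0.5846 0.1687 0.3066] F [-8.94 -0.72  6.27] w 0.0096 q [ 0.23  0.14  1.04 -0.    1.96  0.33]
```

Run:
```python
from h import *
robot.close_job(); st()
```

```text
the job is handed in; nothing more can be done
the job is handed in; nothing more can be done
```

The cup is on the grey drip stand and the cover is being held open at about 45°. I handed the job in at 25 s; no verdict was reported.

- **Cup:** It stands upright on the narrow top and is let go. Both cameras, taken after release, put it within about 3 mm of the centre; it was still standing there in the last picture.
- **Latch:** I gripped the handle and tugged gently. It rose 19 mm at only about 5 to 9 N vertical, well past the 2 to 4 mm a caught cover gives. I took the cover as free and left the knob alone.
- **Cover angle:** The two checks disagree slightly. The gripper's path gives about 0.80 rad, and the cover's front corners in the picture give about 0.7 rad. Both are inside 0.6 to 1.0 rad.
- **Hold:** The fingers stay closed on the bar (opening reads 9.6 mm), with a steady side force of about 9 N. The tool moved less than 0.01 mm over the last half second.
- **Measurement error:** The two cameras differed by 3 to 8 mm sideways on the box and cup, so I used values between them, partly checked against the gripper's known position. The cup touched the stand at the height I had predicted.
- **Other things on the bench:** None look moved in the last picture, but I did not measure each one.

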